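# Load an amber into the UV viewing box

## Task

Load the orange amber that lies on the steel slide into the UV viewing box without grasping anything: press the red bar down with one fingertip so that the spring-closed flap swings up clear of the port, and while you keep it down, push the slide's blue thumb plate with the other fingertip until the slide is fully home, with the amber still in its nest. Then let go, so that the flap springs shut behind the amber. Do not touch the amber or let it strike the flap, do not lift or tip the slide, and leave the other things on the bench where they are.

Things in the scene. Friction and masses are not known exactly. Their poses are not given: they have to be found in the camera images.
- uvbox: Grey UV viewing box, fixed, 130 x 116 x 84 mm, black lamp head on top (to 115 mm). Origin on the table under the middle of the loading port's front face; x points into the box (up to 0.25 rad off the robot's x), y left, z up. Housing x = 0 to 130 mm. In front: a loading board, x = -138 to 2, y = -43 to 93, top z = 3 mm. Port: y = -36 to 36 mm, up to z = 36 mm.
- stop (a point): Face of the rubber end stop inside the box, 60 mm behind the port's front face, that halts the slide's front end: the slide is then fully home. Two steel rails with keeper lips on the loading board (y = +-28 to +-38 mm in the box's frame, 12 mm high) guide the slide along the box's x, so it can only slide straight.
- flap (a joint): Spring-closed rocker with the flap, turning on a shaft along the box's x at y = 44, z = 38 mm (box frame). 0 = shut, 0.84 rad = fully open (stop). Right of the shaft the flap, left of it the red press bar, rigid with it: bar down lifts the flap. About 2 N on the bar starts it, 4 N holds it fully open; let go, it springs shut. The amber passes clear under it above 0.75 rad.
- press_bar (a point): Top of the round red press bar (10 mm thick, 134 mm long, parallel to the box's x, x = -148 to -14 mm in its frame) at mid length. A flat web joins it to the shaft, 40 mm to its right. Shut: top 59 mm above the table at y = 79 mm (box frame); fully down: 26 mm at y = 82 mm; it swings out to y = 84 mm in between. A fingertip can slide along it.
- slide: Loose specimen slide, about 250 g: steel strip 105 x 62 x 4 mm (x = -81 to 24 mm) in the rails, with a shallow nest for the amber (rim 3.5 mm high) and an upright blue thumb plate at its rear. Origin under the middle of the nest, x toward the box. In the box's frame its origin starts at x = -42 to -28 mm; fully home x = 36 mm. 2 to 4 N push it.
- thumb (a point): Middle of the rear (robot-side) face of the slide's blue thumb plate, 76 mm behind the slide's origin, 33 mm above the table. The plate is 44 mm wide (along y), 6 mm thick, from 7 to 49 mm above the table. Fully home, this face is 40 mm in front of the port's front face.
- amber: Loose bright orange polished amber piece, about 31 x 49 x 16 mm, 20 g, lying in the slide's nest with its long side across the slide. Origin at the centre of its underside.
- tweezers: Black tweezers, 128 mm long, on the table right of the loading board. Bystander.
- spare_amber: Amber piece 33 x 51 x 16 mm on the table right of the box. Bystander.
- loupe: Small black and steel folding loupe, 39 mm, on the left. Bystander.
- needle_file: Needle file with wooden handle, 153 mm, on the left. Bystander.
- brown_amber: Dark brown amber piece, 36 x 66 x 16 mm, on the left. Bystander.
- caliper: Steel caliper, 208 mm, lying on the right. Bystander.
- flap_edge (a point): Middle of the flap's lower edge. The flap is an aluminium plate 67 x 30 mm hung in front of the port (x = -8 to -3 mm in the box's frame), rigid with the rocker. Shut, this edge is 9 mm above the table: the slide's flat strip passes under it, the amber does not. Open, the flap has swung up sideways in its own plane, its far end about 100 mm above the table.
There are look-alikes about, which are no part of the job. Of the things like the slide, leave any that is purple or turquoise; of the rest the larger one is meant.

How it is judged:
By the outcome, as a careful person would: the job done as asked, in the order asked, and still so for the second after the job is handed in, with the robot touching nothing.
It also fails if it takes over 42 s, if anything falls off the work surface, if the arm or the gripper's body presses on something with over 40 N, if the wrist force passes 120 N, or if a joint passes its speed limit or range.

## Robot

A 7-joint arm with a two-finger parallel gripper is mounted at the origin on a cart in front of the work surface, level with it; the furniture and walls round the work are solid. World frame = base frame: x ahead of the robot, y to its left, z up, the work surface at z = 0. Lengths are in m, angles in rad, forces in N, time in s.
With the tool pointing down it reaches from about 0.4 to 0.925 m from the base axis. Payload 4.1 kg.
Tool frame: the origin (TCP) lies midway between the tips of the shut fingers; the grasp point (between the pads) lies 19 mm behind it; x points along the fingers, z is the direction in which the jaws open and shut, and the axes are right-handed (so a half turn about x gives the same grasp; the last joint's range is limited). The gripper opens to 85 mm and grips with 20 to 120 N. Pads are 22 mm wide; open, the fingers measure 114 mm over their backs; the gripper's body (76 mm by 85 mm) begins 54 mm behind the grasp point. The pads swing forward as they close: fully open they stand 13 mm farther back than shut.
Start: joints at [1.057, 0.398, 0.045, 1.537, -0.019, 1.207, -0.051], TCP at [0.262, -0.595, 0.231] pointing down, gripper open.
Joint ranges: [-2.82, 2.82], [-0.49, 2.23], [-1.37, 1.46], [0, 2.46], [-1.36, 4.5], [0.23, 2], [-2.94, 2.94]. Speed limits (rad/s): [2.57, 2.57, 3.14, 3.14, 3.14, 3.14, 3.14].

## Interface

Orientations are given as a rotation vector (axis times angle).
In Python, from rig import arm, optics gives the robot as it stands. The module is installed in compiled form; this text tells all that it offers.
- The arm moves only by the tool move_arm, never from a script. Its arguments are lists of equal length, an entry for each row: "linear": the shift along the tool's x, y, z in units of 40 cm (1.0 is 40 cm), a list of three; "rotation": the turn, a rotation vector about the tool's x, y, z in units of 120 degrees (1.0 is 120 degrees), a list of three. In form: {"linear": [[x, y, z], ...], "rotation": [[rx, ry, rz], ...]}. A call has 1 to 5 rows; each row is the pose to reach, as a shift and turn from the pose measured when the call began, along the tool's axes at that moment; what a row does not reach only later rows make up. A row lasts 1/8 s, in which the tool goes at most 62.5 mm and 10.7 degrees, less where a joint would pass 70% of its speed; a pose out of reach is approached as far as the arm can. A call with a number of a shift or a turn outside -1 to 1 is refused whole. A call with a gripper value outside its range is refused whole. "gripper" is the gripper's target within -1 to 1 (fully open at 1, half-way at 0, shut at -1), set as the call begins (left out, the last holds). The fingers move at their own pace and stop on an object; the grip force is fixed at half the most. Time passes only in rows, so rows that repeat a pose let the fingers close. It gives the time, the measured TCP pose, the force and the opening at its end, in the units of the state.
- arm.read_state(): the state, without advancing time (a new reading comes with each control period).
- optics.read_camera(name): name is "scene" or "top" or "wrist"; returns (picture, depth): 384x512x3 uint8, blue, green, red; 384x512 float32, m along the optical axis (not along the pixel's ray), 0 where there is no reading.
- optics.camera_model(name): a dict with "vertical_fov" (degrees; the focal length in pixels is half the picture's height over the tangent of half this angle, whatever the lens; pixels are square), "cx", "cy" (the principal point, pixels), "R" (3x3) and "t" (3): a world point X has camera coordinates R X + t. Camera axes: x right, y down, z forward; pixel columns grow to the right and rows downward; lengths in m; the calibration is good to about 2 mm. A picture is of the moment at which its call begins: read the wrist's pose just before it. camera_model takes no time and is no camera call; for the wrist camera it gives the pose at the moment of the call.
- arm.job_done(): hands the job in, once; it reports no verdict.
The state is a dict: "t": time; "qpos": joint angles; "qd": joint speeds; "joint_efforts": joint torques, N m; "position": TCP position; "orientation": TCP orientation; "wrist_force": force on the tool from outside, world axes, zero at the start; "moment": the same for the moment, N m; "finger_gap": finger opening in m.
Only numpy, scipy, OpenCV 4.12 (cv2) and the standard library are available. Lean on these libraries where they do the work, as an engineer would, in place of code of your own. Each camera call takes 0.05 s, during which the arm holds its last target. There are 200 camera calls.

## Working session

There is one attempt and no reset: what is moved stays moved. The work goes in short steps, Python scripts to look and compute and a tool call to move; the robot and the scene stay as the last step left them, time stands still between calls to the robot, and variables do not carry over. Pictures are saved under pics/ and viewed, about 8 in all and at most 12, crops included, and the job is handed in when it is done.

Besides the shell and the picture viewer there is one more tool, called after "Call:" by a JSON object that holds its "fn" and its "kwargs". move_arm: Moves the arm, as the interface text tells. Its arguments: {"type":"object","properties":{"linear":{"type":"array","items":{"type":"array","items":{"type":"number","minimum":-1,"maximum":1}}},"rotation":{"type":"array","items":{"type":"array","items":{"type":"number","minimum":-1,"maximum":1}}},"gripper":{"type":"number"}},"required":["linear","rotation"]}

```bash
mkdir -p pics; cat > h.py <<'E'
import numpy as np,cv2
from rig import arm,optics
def cam(n):
    m=optics.camera_model(n);p,d=optics.read_camera(n)
    return p,d,m
def f(m): return 192/np.tan(np.radians(m['vertical_fov'])/2)
def pts(d,m):
    v,u=np.mgrid[0:384,0:512];F=f(m)
    c=np.stack([(u-m['cx'])/F*d,(v-m['cy'])/F*d,d],-1)
    return (c-np.array(m['t']))@np.array(m['R'])
def plane(u,v,z,m):
    R=np.array(m['R']);t=np.array(m['t']);r=R.T@np.array([(u-m['cx'])/f(m),(v-m['cy'])/f(m),1]);o=-R.T@t
    return o+r*(z-o[2])/r[2]
E
python3 - <<'E'
from h import *
s=arm.read_state();print({k:np.round(v,3) for k,v in s.items()})
for n in('scene','top'):
    p,d,m=cam(n);cv2.imwrite(f'pics/{n}0.png',p);np.savez(f'{n}0.npz',p=p,d=d,**m);print(n,m)
E
```

```text
{'t': np.float64(0.0), 'qpos': array([ 1.057,  0.399,  0.045,  1.538, -0.019,  1.207, -0.051]), 'qd': array([ 0.001, -0.002,  0.002, -0.001, -0.   , -0.001, -0.   ]), 'joint_efforts': array([-1.0000e-03, -4.7513e+01,  1.3650e+00, -2.5422e+01,  1.2000e-02,
        9.0000e-03,  0.0000e+00]), 'position': array([ 0.262, -0.594,  0.23 ]), 'orientation': array([ 0.899,  1.379, -0.898]), 'wrist_force': array([ 0.033,  0.013, -0.016]), 'moment': array([-0.037,  0.   , -0.015]), 'finger_gap': np.float64(0.085)}
scene {'vertical_fov': 55.77063257323042, 'cx': 252.59790118985563, 'cy': 198.9353128758312, 'R': array([[-0.90632469, -0.42257707,  0.00204395],
       [-0.30703676,  0.6551802 , -0.69026613],
       [ 0.29035148, -0.62623281, -0.72355268]]), 't': array([0.49115754, 0.21817735, 0.80128275])}
top {'vertical_fov': 42.83440570679307, 'cx': 255.54194752340112, 'cy': 187.48802175725078, 'R': array([[-0.00606455, -0.99992227,  0.01089361],
       [-0.99412474,  0.00485135, -0.1081317 ],
       [ 0.10807044, -0.01148538, -0.99407689]]), 't': array([-0.03159641,  0.53979097,  1.53844431])}
```

View pics/scene0.png

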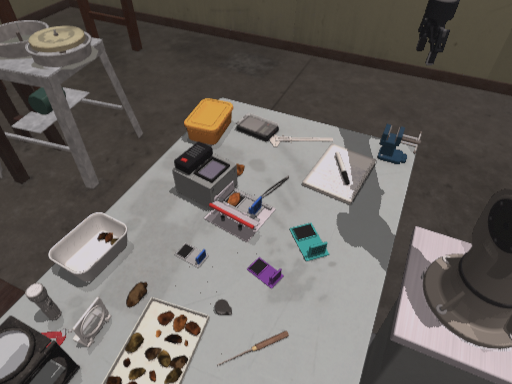

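View pics/top0.png

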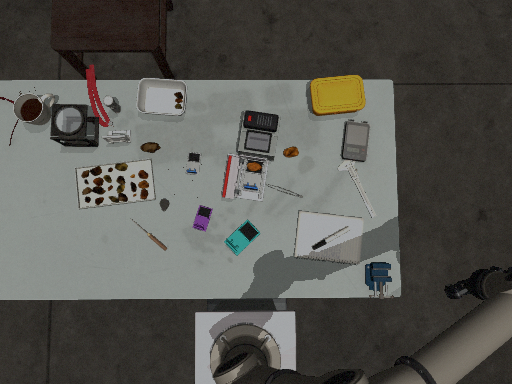

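The pictures show the candidates for the slide: the one in the rails with the amber, top (252,180); a smaller grey one with a blue plate, top (193,162); a purple one, top (203,217); and a turquoise one, top (242,236). The one in the rails fits: it is grey, the larger of the two that are not purple or turquoise, and carries the orange amber. The red bar is at top (230,177), and the box is at (258,140).

```bash
python3 - <<'E'
from h import *
D={n:dict(np.load(n+'0.npz')) for n in('scene','top')}
a=D['top']['p'][95:215,175:305];b=D['scene']['p'][135:240,165:300]
a=cv2.resize(a,(390*1,360),interpolation=3);b=cv2.resize(b,(400,360),interpolation=3)
cv2.imwrite('pics/crop1.png',np.hstack([a,b]))
for n,(x0,y0,x1,y1) in(('top',(215,140,285,210)),('scene',(200,175,285,235))):
    m=D[n];P=pts(m['d'],m);h=cv2.cvtColor(m['p'],cv2.COLOR_BGR2HSV)
    H,S,V=[h[...,i].astype(int) for i in range(3)]
    box=np.zeros(H.shape,bool);box[y0:y1,x0:x1]=1
    for nm,k in(('red',((H<6)|(H>172))&(S>150)&(V>90)),('blue',(H>100)&(H<125)&(S>140)&(V>50)),('amber',(H>7)&(H<20)&(S>150)&(V>80))):
        k=k&box;v,u=np.nonzero(k);q=P[k];q=q[(m['d'][k]>0)]
        if len(u)==0: continue
        c,(w,hh),ang=cv2.minAreaRect(np.c_[u,v].astype(np.float32))
        print(n,nm,len(u),np.round(c,1),round(w,1),round(hh,1),round(ang,1),'med',np.round(np.median(q,0),4),'lo',np.round(np.percentile(q,3,0),3),'hi',np.round(np.percentile(q,97,0),3))
        if nm=='red':
            z=q[:,2];qq=q[z>np.percentile(z,50)];l=cv2.fitLine(qq[:,:2].astype(np.float32),cv2.DIST_HUBER,0,.01,.01).ravel();print('  line',l,'yaw',np.arctan2(l[1],l[0]))
            cor=cv2.boxPoints(cv2.minAreaRect(np.c_[u,v].astype(np.float32)));print('  corners@.057',[np.round(plane(*cc,.056,m)[:2],4) for cc in cor])
        if nm=='blue': print('  centre on z=.049',plane(*c,.045,m).round(4), [np.round(plane(*cc,.049,m)[:2],4) for cc in cv2.boxPoints(cv2.minAreaRect(np.c_[u,v].astype(np.float32)))])
E
```

```text
top red 114 [226.5 175.9] 2.9 40.8 9.2 med [0.5748 0.0583 0.058 ] lo [0.514 0.046 0.051] hi [0.634 0.068 0.065]
  line [ 0.9894388  -0.14495125  0.55312663  0.05938019] yaw -0.14546372
  corners@.057 [array([0.511 , 0.0719]), array([0.6389, 0.0515]), array([0.6374, 0.0425]), array([0.5095, 0.063 ])]
top blue 30 [250.5 186. ] 13.0 4.0 -0.0 med [ 0.5394 -0.0184  0.0482] lo [ 0.536 -0.036  0.021] hi [ 0.552 -0.001  0.054]
  centre on z=.049 [ 0.5427 -0.0184  0.045 ] [array([0.536 , 0.0022]), array([0.5488, 0.0021]), array([ 0.5486, -0.039 ]), array([ 0.5358, -0.0389])]
top amber 93 [266.7 161.2] 9.4 40.2 70.1 med [ 0.6105 -0.03    0.02  ] lo [ 0.598 -0.128  0.01 ] hi [ 0.656 -0.01   0.025]
scene red 147 [231.  215.5] 49.6 3.1 28.2 med [0.5727 0.0587 0.0591] lo [0.513 0.048 0.055] hi [0.636 0.069 0.062]
  line [ 0.98771936 -0.15623856  0.5705929   0.05900672] yaw -0.15688127
  corners@.057 [array([0.6415, 0.0506]), array([0.6429, 0.0407]), array([0.5098, 0.0634]), array([0.5095, 0.0726])]
scene blue 63 [256.3 205.8] 7.1 17.7 45.0 med [ 0.5411 -0.0091  0.0406] lo [ 0.536 -0.033  0.013] hi [0.554 0.003 0.052]
  centre on z=.049 [ 0.5354 -0.008   0.045 ] [array([0.5486, 0.0164]), array([ 0.538, -0.037]), array([ 0.519 , -0.0261]), array([0.5301, 0.0262])]
scene amber 108 [234.2 198.3] 9.4 13.0 33.7 med [ 0.6089 -0.0256  0.0217] lo [ 0.599 -0.045  0.013] hi [ 0.622 -0.011  0.026]
```

View pics/crop1.png

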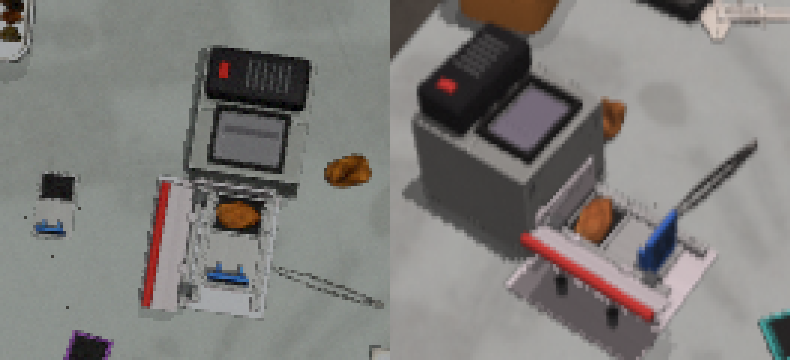

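The crop confirms the railed slide, with the amber at crop (238,213), the blue plate at (227,270) and the red bar on its left. The box's yaw is about -0.155 rad and its origin is near (0.643,-0.032). Check: the thumb face comes out at about x=-107 mm in the box frame, within the allowed range. Now I'll write a move calculator.

```bash
cat > mv.py <<'E'
from h import *
from scipy.spatial.transform import Rotation as Ro
yaw=-0.152;O=np.array([.643,-.0323,0])
ex=np.array([np.cos(yaw),np.sin(yaw),0]);ey=np.array([-np.sin(yaw),np.cos(yaw),0]);ez=np.array([0,0,1.])
B=np.c_[ex,ey,ez]
def w(p): return O+B@np.array(p)/1000
def b(p): return B.T@(np.array(p)-O)*1000
def ori(tilt,R0):
    x=np.sin(tilt)*ex-np.cos(tilt)*ez;best=None
    for s in(1,-1):
        z=s*ey;R=Ro.from_matrix(np.c_[x,np.cross(z,x),z])
        if best is None or (R0.inv()*R).magnitude()<(R0.inv()*best).magnitude():best=R
    return best
def go(pb,tilt=np.radians(20)):
    s=arm.read_state();p=s['position'];R0=Ro.from_rotvec(s['orientation']);R=ori(tilt,R0)
    print('t',round(s['t'],2),'box pos',b(p).round(1),'F',(B.T@s['wrist_force']).round(1),'gap',round(s['finger_gap'],4))
    print('tool axes in box\n',(B.T@R0.as_matrix()).round(3))
    print('lin',(R0.inv().apply(w(pb)-p)/.4).round(4),'rot',((R0.inv()*R).as_rotvec()/np.radians(120)).round(4))
E
python3 -c "
from mv import *
go((-250,-150,230));go((-127,40,150))"
```

```text
t 0.1 box pos [-291.8 -613.3  230.4] F [ 0.3 -0.2  0.7] gap 0.0852
tool axes in box
 [[-0.001  0.844  0.537]
 [ 0.001  0.537 -0.844]
 [-1.    -0.    -0.002]]
lin [ 0.0025  0.71   -0.921 ] rot [ 0.2677 -0.048   0.1624]
t 0.1 box pos [-291.8 -613.3  230.4] F [ 0.3 -0.2  0.7] gap 0.0852
tool axes in box
 [[-0.001  0.844  0.537]
 [ 0.001  0.537 -0.844]
 [-1.    -0.    -0.002]]
lin [ 0.2028  1.2245 -1.1563] rot [ 0.2677 -0.048   0.1624]
```

Call:
{"fn": "move_arm", "kwargs": {"linear": [[0, 0.1, -0.1], [0, 0.2, -0.2], [0, 0.3, -0.3], [0, 0.4, -0.4], [0, 0.5, -0.5]], "rotation": [[0.053, -0.01, 0.033], [0.107, -0.019, 0.065], [0.16, -0.029, 0.097], [0.214, -0.038, 0.13], [0.268, -0.048, 0.162]], "gripper": 0.65}}

```text
t: 0.72
position: [0.3644, -0.329, 0.2305]
orientation: [1.446, 0.851, -1.065]
wrist_force: [0.8, 1.0, 0.6]
finger_gap: 0.0705
```

```bash
python3 -c "
from mv import *
go((-127,40,150))"
```

```text
t 0.72 box pos [-230.4 -335.4  230.5] F [0.6 1.1 0.6] gap 0.0705
tool axes in box
 [[ 0.343  0.939 -0.005]
 [-0.001 -0.005 -1.   ]
 [-0.939  0.343 -0.001]]
lin [ 0.2771  0.1694 -0.9396] rot [-0.0023  0.0003 -0.0005]
```

Call:
{"fn": "move_arm", "kwargs": {"linear": [[0, 0, -0.15], [0, 0.03, -0.3], [0.05, 0.06, -0.45], [0.1, 0.1, -0.6], [0.15, 0.12, -0.75]], "rotation": [[0, 0, 0], [0, 0, 0], [-0.002, 0, 0], [-0.002, 0, 0], [-0.002, 0, 0]]}}

```text
t: 1.35
position: [0.4747, -0.0463, 0.1925]
orientation: [1.443, 0.851, -1.062]
wrist_force: [1.3, -0.9, 0.3]
finger_gap: 0.0702
```

```bash
python3 -c "
from mv import *
go((-127,40,150))"
```

```text
t 1.35 box pos [-164.2  -39.4  192.5] F [ 1.4 -0.7  0.3] gap 0.0702
tool axes in box
 [[ 0.345  0.939 -0.001]
 [-0.001 -0.001 -1.   ]
 [-0.939  0.345  0.001]]
lin [ 0.1316  0.0506 -0.1986] rot [-0.0004  0.0004 -0.0014]
```

Call:
{"fn": "move_arm", "kwargs": {"linear": [[0.06, 0.025, -0.1], [0.13, 0.05, -0.2], [0.13, 0.05, -0.2]], "rotation": [[0, 0, 0], [0, 0, 0], [0, 0, 0]]}}

```text
t: 1.72
position: [0.523, 0.0309, 0.1486]
orientation: [1.44, 0.86, -1.058]
wrist_force: [-1.1, -0.5, -0.3]
finger_gap: 0.0705
```

```bash
python3 - <<'E'
from mv import *
go((-127,40,100))
p,d,m=cam('wrist');np.savez('wrist1.npz',p=p,d=d,**m);t,dt,mt=cam('top');s,ds,ms=cam('scene')
cv2.imwrite('pics/w1.png',np.hstack([cv2.resize(p,(480,360)),cv2.resize(s[110:240,180:295],(318,360),interpolation=3)]))
print(b(-np.array(m['R']).T@m['t']))
E
```

```text
t 1.73 box pos [-128.2   44.3  148.6] F [-1.  -0.7 -0.3] gap 0.0705
tool axes in box
 [[ 0.341  0.94   0.006]
 [ 0.004  0.005 -1.   ]
 [-0.94   0.341 -0.002]]
lin [ 0.1152 -0.0388  0.011 ] rot [ 0.0022 -0.0018  0.0004]
[-98.81545449  44.58984372 311.43376767]
```

View pics/w1.png

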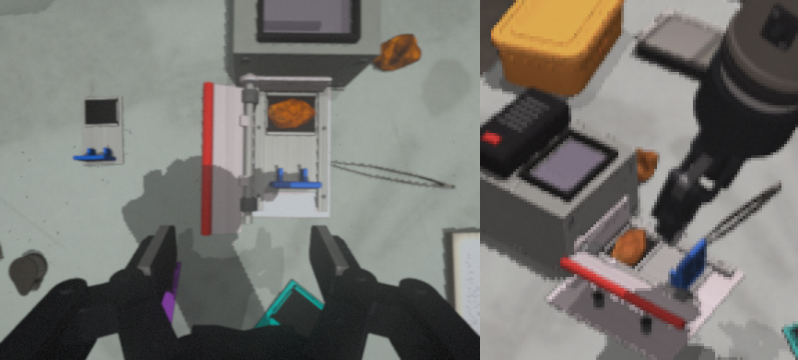

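The wrist view, with the rails upright in it, shows the red bar at (207,158), the thumb plate at (298,184), the amber at (290,112), and the fingertips at (160,250) and (325,250). I'll measure all of these with the wrist depth.

```bash
python3 - <<'E'
from mv import *
m=dict(np.load('wrist1.npz'));p,d=m['p'],m['d'];P=(pts(d,m)-O)@B*1000
h=cv2.cvtColor(p,cv2.COLOR_BGR2HSV);H,S,V=[h[...,i].astype(int) for i in range(3)]
ok=d>0
def st(nm,k):
    q=P[k&ok];print(nm,len(q),'lo',np.percentile(q,2,0).round(1),'med',np.median(q,0).round(1),'hi',np.percentile(q,98,0).round(1));return q
near=(abs(P[...,0]+60)<110)&(abs(P[...,1]-30)<80)
red=((H<6)|(H>172))&(S>150)&(V>70)&near
q=st('red',red);top=q[q[:,2]>54];l=cv2.fitLine(top[:,:2].astype(np.float32),cv2.DIST_HUBER,0,.01,.01).ravel();print(l,np.arctan2(l[1],l[0]))
# ridge points
for x in range(-140,-10,25):
    s=q[abs(q[:,0]-x)<6];print(x,s[s[:,2]>np.percentile(s[:,2],60)].mean(0).round(1))
k=(H>100)&(H<125)&(S>140)&(V>50)&near&(P[...,1]<40)
q=st('blue',k);tp=q[q[:,2]>45];print('plate top',tp.min(0).round(1),tp.max(0).round(1))
v,u=np.nonzero(k);print('blue px',u.min(),u.max(),v.min(),v.max())
st('amber',(H>7)&(H<22)&(S>150)&near&(P[...,1]<40)&(P[...,2]<40))
f=ok&(P[...,2]>90)&(d<.35)
v,u=np.nonzero(f)
R0=Ro.from_rotvec(arm.read_state()['orientation']);T=(pts(d,m)-arm.read_state()['position'])@R0.as_matrix()*1000
for nm,kk in(('L',f&(T[...,2]<-20)&(T[...,0]>-60)),('R',f&(T[...,2]>20)&(T[...,0]>-60))):
    t=T[kk];print(nm,len(t),'tool lo',t.min(0).round(1),'hi',t.max(0).round(1))
    for a in range(-40,5,6):
        s=t[abs(t[:,0]-a)<3]
        if len(s):print('  x',a,'y',s[:,1].min().round(1),s[:,1].max().round(1),'z',s[:,2].min().round(1),s[:,2].max().round(1))
E
```

```text
red 1316 lo [-142.4   73.    56.5] med [-75.4  76.2  59.4] hi [-15.8  79.5  61.1]
[ 9.9995464e-01 -9.5244339e-03 -7.8410500e+01  7.6196983e+01] -0.009524578
-140 [-139.3   77.4   60.2]
-115 [-114.6   77.4   60.2]
-90 [-90.4  77.   60.3]
-65 [-65.4  77.1  60.1]
-40 [-40.3  76.8  60.3]
-15 [-17.3  76.7  60.3]
blue 207 lo [-103.7  -23.1   25.9] med [-101.1  -10.4   49.2] hi [-87.7   9.3  50.9]
plate top [-103.7  -24.1   47.5] [-99.4   3.   51.3]
blue px 298 341 180 199
amber 1004 lo [-42.3 -23.   17.4] med [-30.   -3.   22.3] hi [-18.4  16.3  24.6]
L 4862 tool lo [-60.  -13.2 -72.3] hi [ -6.3  14.3 -36.6]
  x -40 y -11.0 12.0 z -54.2 -39.9
  x -34 y -11.1 11.9 z -54.3 -39.9
  x -28 y -10.7 11.9 z -54.4 -40.0
  x -22 y -11.0 11.9 z -54.4 -40.1
  x -16 y -11.2 11.7 z -54.6 -40.3
  x -10 y -10.8 11.6 z -47.3 -40.3
  x -4 y -6.8 -6.8 z -40.9 -40.9
R 6228 tool lo [-60.  -12.1  20.3] hi [112.9 137.3  82.1]
  x -40 y -10.6 12.4 z 29.4 43.5
  x -34 y -11.4 12.3 z 29.6 43.7
  x -28 y -10.7 12.6 z 29.5 43.8
  x -22 y -10.7 12.2 z 29.5 43.8
  x -16 y -10.7 12.1 z 29.4 43.4
  x -10 y -11.0 11.8 z 29.5 36.3
  x -4 y -6.6 7.9 z 29.7 30.0
```

```bash
cat > meas.py <<'E'
from mv import *
def meas(name='wrist'):
    s=arm.read_state();p,d,m=cam(name);P=(pts(d,m)-O)@B*1000
    h=cv2.cvtColor(p,cv2.COLOR_BGR2HSV);H,S,V=[h[...,i].astype(int) for i in range(3)];ok=d>0
    near=ok&(abs(P[...,0]+60)<110)&(abs(P[...,1]-30)<80)
    print('tcp',b(s['position']).round(1),'qd',abs(s['qd']).max().round(4))
    for nm,k in(('red',((H<6)|(H>172))&(S>150)&(V>70)),('blue',(H>95)&(H<130)&(S>100)&(V>30)&(P[...,1]<40)&(P[...,2]>15)),('amber',(H>7)&(H<22)&(S>150)&(P[...,1]<36)&(P[...,1]>-36)&(P[...,2]<40))):
        q=P[k&near]
        if not len(q):print(nm,0);continue
        print(nm,len(q),'min',np.percentile(q,1,0).round(1),'med',np.median(q,0).round(1),'max',np.percentile(q,99,0).round(1))
        if nm=='red':
            for x in(-125,-75,-30):
                t=q[abs(q[:,0]-x)<8]
                if len(t):print('   ridge',x,t[t[:,2]>np.percentile(t[:,2],60)].mean(0).round(1))
        if nm=='blue':
            t=q[q[:,2]>np.percentile(q[:,2],98)-4];print('   top',t.min(0).round(1),t.max(0).round(1))
    return p,d,m,P
E
python3 -c "
from meas import *
for n in('wrist','top','scene'): print(n);meas(n)
go((-127,40,100))"
```

```text
wrist
tcp [-127.9   39.4  150.3] qd 0.0229
red 1387 min [-143.2   73.1   56.8] med [-77.2  76.6  59.4] max [-14.8  80.3  61.2]
   ridge -125 [-125.    77.7   60.1]
   ridge -75 [-75.3  77.3  60.1]
   ridge -30 [-30.1  77.2  60.3]
blue 397 min [-103.6  -23.4   25.4] med [-101.    -2.9   49.2] max [-86.5  17.5  51.6]
   top [-144.6  -24.1   47.6] [-99.3  33.  234.1]
amber 1006 min [-42.6 -23.8  17.1] med [-29.9  -2.1  22.3] max [-17.5  18.3  24.8]
top
tcp [-127.6   39.   150.7] qd 0.0126
red 93 min [-119.7   73.3   51.1] med [-66.5  77.8  58.6] max [-17.5  82.3  66.6]
   ridge -125 [-119.1   75.2   60.7]
   ridge -75 [-73.5  75.5  61.2]
   ridge -30 [-30.6  78.   63.1]
blue 35 min [-107.4  -21.7   23. ] med [-1.04e+02  1.00e-01  4.68e+01] max [-90.7  18.9  52.5]
   top [-106.3  -19.6   48.7] [-102.7   12.5   52.6]
amber 105 min [-46.5 -25.    6.5] med [-32.9  -1.3  20.3] max [-18.9  20.5  31.6]
scene
tcp [-127.5   38.9  151. ] qd 0.0074
red 147 min [-145.8   75.3   53.3] med [-84.   80.2  58.8] max [-15.6  82.9  63. ]
   ridge -125 [-125.2   79.1   61.1]
   ridge -75 [-73.4  79.2  60.7]
   ridge -30 [-28.8  79.1  61.4]
blue 111 min [-114.6  -21.8   15.5] med [-104.4    3.2   36.2] max [-89.2  33.9  51.8]
   top [-122.1  -23.    47.8] [-101.    36.5   52.1]
amber 107 min [-43.9 -19.9   9.3] med [-34.6   1.6  21.8] max [-21.4  17.4  26.7]
t 2.02 box pos [-127.4   39.   151.1] F [-0.5 -0.4 -0.2] gap 0.0706
tool axes in box
 [[ 0.346  0.938 -0.004]
 [-0.003 -0.003 -1.   ]
 [-0.938  0.346  0.002]]
lin [ 0.1202 -0.0433 -0.0028] rot [-0.0014  0.0013 -0.0019]
```

```bash
python3 -c "
from meas import *
go((-122,39,68))
go((-122,39,30))"
```

```text
t 2.02 box pos [-127.4   39.   151.1] F [-0.5 -0.4 -0.2] gap 0.0706
tool axes in box
 [[ 0.346  0.938 -0.004]
 [-0.003 -0.003 -1.   ]
 [-0.938  0.346  0.002]]
lin [ 0.1996 -0.0592 -0.0005] rot [-0.0014  0.0013 -0.0019]
t 2.02 box pos [-127.4   39.   151.1] F [-0.5 -0.4 -0.2] gap 0.0706
tool axes in box
 [[ 0.346  0.938 -0.004]
 [-0.003 -0.003 -1.   ]
 [-0.938  0.346  0.002]]
lin [ 0.2887 -0.0921 -0.0006] rot [-0.0014  0.0013 -0.0019]
```

Call:
{"fn": "move_arm", "kwargs": {"linear": [[0.06, -0.018, 0], [0.12, -0.036, 0], [0.16, -0.048, 0], [0.2, -0.059, 0], [0.2, -0.059, 0]], "rotation": [[0, 0, 0], [0, 0, 0], [0, 0, 0], [-0.001, 0.001, -0.002], [-0.001, 0.001, -0.002]]}}

```text
t: 2.65
position: [0.5276, 0.0232, 0.0674]
orientation: [1.442, 0.853, -1.067]
wrist_force: [0.6, 0.0, -0.7]
finger_gap: 0.0706
```

```bash
python3 -c "
from meas import *
go((-122,39,50));go((-122,39,27))
p,d,m,P=meas('wrist');s,_,_,_=meas('scene')
cv2.imwrite('pics/w2.png',np.hstack([cv2.resize(p,(480,360)),cv2.resize(s[110:240,180:295],(318,360),interpolation=3)]))"
```

```text
t 2.65 box pos [-122.5   37.4   67.4] F [ 0.6  0.1 -0.7] gap 0.0706
tool axes in box
 [[ 0.341  0.94  -0.003]
 [-0.002 -0.002 -1.   ]
 [-0.94   0.341  0.002]]
lin [ 0.0413 -0.0138 -0.004 ] rot [-0.0009  0.0011  0.0007]
t 2.65 box pos [-122.5   37.4   67.4] F [ 0.6  0.1 -0.7] gap 0.0706
tool axes in box
 [[ 0.341  0.94  -0.003]
 [-0.002 -0.002 -1.   ]
 [-0.94   0.341  0.002]]
lin [ 0.0953 -0.0333 -0.0041] rot [-0.0009  0.0011  0.0007]
tcp [-122.5   37.4   67.4] qd 0.0222
red 3092 min [-142.7   73.    56.7] med [-72.3  76.2  59.3] max [-14.3  80.8  61.1]
   ridge -125 [-122.7   76.2   59.8]
   ridge -75 [-74.9  77.5  60.1]
   ridge -30 [-30.3  76.8  60.2]
blue 968 min [-104.4  -23.3   25.5] med [-100.3   -1.3   49. ] max [-86.8  18.6  51. ]
   top [-104.5  -23.9   46.9] [-98.5  19.   51.5]
amber 2021 min [-43.  -23.6  15.9] med [-30.1  -1.8  22.3] max [-17.1  19.5  24.7]
tcp [-121.9   38.    68.2] qd 0.0159
red 146 min [-146.3   75.9   54.4] med [-82.5  80.1  59.2] max [-16.1  83.   62.3]
   ridge -125 [-127.5   79.4   60.9]
   ridge -75 [-75.4  79.   60.7]
   ridge -30 [-30.4  78.6  60.6]
blue 12 min [-106.   -17.5   15.7] med [-104.8   -9.5   40.3] max [-103.9   10.1   52.5]
   top [-104.4   -9.8   51.3] [-103.9   -4.3   52.6]
amber 109 min [-44.3 -21.9   8.8] med [-34.3   1.9  21.6] max [-21.5  17.1  25.9]
```

View pics/w2.png

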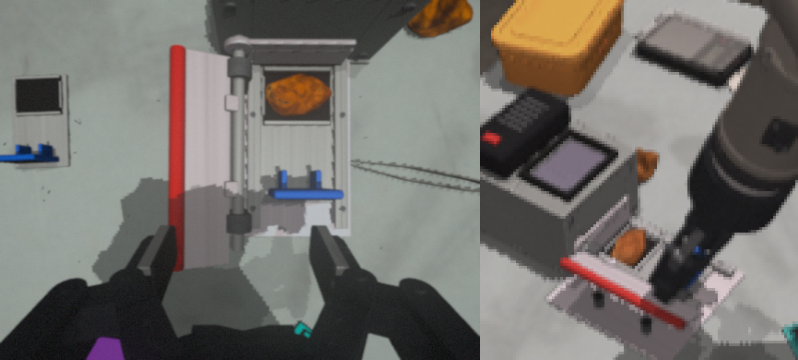

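The left tip stands over the bar (170,240), and the right tip is behind the plate with a clear gap (320,240 against plate 305,195). Now I'll press down.

Call:
{"fn": "move_arm", "kwargs": {"linear": [[0.02, -0.007, -0.002], [0.04, -0.014, -0.003], [0.055, -0.019, -0.003], [0.07, -0.025, -0.003], [0.07, -0.025, -0.003]], "rotation": [[0, 0, 0], [0, 0, 0], [0, 0, 0], [0, 0, 0], [0, 0, 0]]}}

```text
t: 3.38
position: [0.5299, 0.0254, 0.0394]
orientation: [1.443, 0.852, -1.062]
wrist_force: [1.4, 1.9, 4.1]
finger_gap: 0.0707
```

```bash
python3 -c "
from meas import *
go((-122,39,27));go((-122,39,24));meas('wrist')"
```

```text
t 3.38 box pos [-120.6   39.9   39.4] F [1.1 2.1 4.1] gap 0.0707
tool axes in box
 [[ 0.344  0.939 -0.002]
 [-0.001 -0.001 -1.   ]
 [-0.939  0.344  0.   ]]
lin [ 0.0278 -0.014   0.0023] rot [-0.0007  0.0003 -0.0011]
t 3.38 box pos [-120.6   39.9   39.4] F [1.1 2.1 4.1] gap 0.0707
tool axes in box
 [[ 0.344  0.939 -0.002]
 [-0.001 -0.001 -1.   ]
 [-0.939  0.344  0.   ]]
lin [ 0.0348 -0.0166  0.0023] rot [-0.0007  0.0003 -0.0011]
tcp [-120.6   39.9   39.4] qd 0.0129
red 3009 min [-141.8   76.5   42.4] med [-64.6  79.9  44.8] max [-14.6  84.   46.5]
   ridge -75 [-74.7  80.7  45.5]
   ridge -30 [-29.7  80.3  45.6]
blue 1328 min [-104.2  -23.2   25.5] med [-100.6   -2.    49.1] max [-86.8  18.3  51. ]
   top [-104.3  -24.4   46.9] [-98.7  19.1  51.9]
amber 2767 min [-43.6 -23.6  15.7] med [-30.7  -1.6  22.1] max [-17.8  19.3  24.7]
```

Call:
{"fn": "move_arm", "kwargs": {"linear": [[0.012, -0.006, 0.001], [0.024, -0.012, 0.002], [0.034, -0.015, 0.002], [0.038, -0.017, 0.002], [0.038, -0.017, 0.002]], "rotation": [[0, 0, 0], [0, 0, 0], [0, 0, -0.001], [0, 0, -0.001], [0, 0, -0.001]]}}

```text
t: 4.05
position: [0.5287, 0.0238, 0.0228]
orientation: [1.442, 0.852, -1.065]
wrist_force: [1.9, -2.1, 4.5]
finger_gap: 0.0705
```

```bash
python3 -c "
from meas import *
go((-122,39,20));p,d,m,P=meas('wrist');meas('scene')"
```

```text
t 4.05 box pos [-121.5   38.1   22.8] F [ 2.2 -1.8  4.5] gap 0.0705
tool axes in box
 [[ 0.342  0.94  -0.003]
 [-0.002 -0.002 -1.   ]
 [-0.94   0.342  0.001]]
lin [ 0.006  -0.0036 -0.0022] rot [-0.0011  0.0011 -0.0001]
tcp [-121.5   38.1   22.8] qd 0.0088
red 2644 min [-141.    74.6   26.6] med [-65.6  77.6  28.5] max [-14.5  81.3  30.1]
   ridge -75 [-74.7  78.   29.1]
   ridge -30 [-30.7  77.5  29.2]
blue 1611 min [-104.2  -23.3   25.6] med [-100.6   -2.5   49.1] max [-86.7  18.2  50.9]
   top [-104.7  -24.4   46.8] [-98.8  18.9  51.3]
amber 3403 min [-43.7 -23.8  15.4] med [-31.   -1.6  22.1] max [-17.9  19.5  24.7]
tcp [-121.5   38.2   22.9] qd 0.0045
red 129 min [-145.6   76.2   22. ] med [-80.7  81.   28.2] max [-18.1  83.3  32.1]
   ridge -125 [-124.7   81.3   29.6]
   ridge -75 [-75.9  80.2  30.7]
   ridge -30 [-27.2  79.7  29.3]
blue 5 min [-104.6    9.9   21.8] med [-102.6   14.4   31.5] max [-88.9  16.2  50.5]
   top [-102.6   16.2   51.1] [-102.6   16.2   51.1]
amber 110 min [-44.5 -20.    8.3] med [-34.5   1.4  21.8] max [-20.9  16.8  26.4]
```

Call:
{"fn": "move_arm", "kwargs": {"linear": [[0.006, -0.003, -0.002], [0.006, -0.003, -0.002], [0.006, -0.003, -0.002]], "rotation": [[0, 0, 0], [0, 0, 0], [0, 0, 0]]}}

```text
t: 4.53
position: [0.5289, 0.0234, 0.0208]
orientation: [1.442, 0.849, -1.066]
wrist_force: [0.9, -3.5, 7.4]
finger_gap: 0.071
```

```bash
python3 -c "
from meas import *
go((-107,39,20));p,d,m,P=meas('wrist');s=cam('scene')[0]
cv2.imwrite('pics/w3.png',np.hstack([cv2.resize(p,(480,360)),cv2.resize(s[110:240,180:295],(318,360),interpolation=3)]))"
```

```text
t 4.53 box pos [-121.3   37.8   20.8] F [ 1.4 -3.3  7.4] gap 0.071
tool axes in box
 [[ 0.343  0.939 -0.005]
 [-0.004 -0.003 -1.   ]
 [-0.939  0.343  0.003]]
lin [ 0.0142  0.0328 -0.0031] rot [-0.0016  0.002  -0.0006]
tcp [-121.3   37.8   20.8] qd 0.0023
red 2590 min [-142.3   74.    25.2] med [-65.6  77.   26.9] max [-14.7  80.6  28.4]
   ridge -75 [-74.9  77.2  27.5]
   ridge -30 [-30.2  77.   27.5]
blue 1717 min [-104.4  -23.3   25.5] med [-100.8   -2.5   49.1] max [-86.6  18.3  50.9]
   top [-104.6  -24.4   47. ] [-98.6  19.   51.8]
amber 3491 min [-43.8 -23.6  15.3] med [-31.   -1.6  22.1] max [-18.1  19.4  24.7]
```

View pics/w3.png

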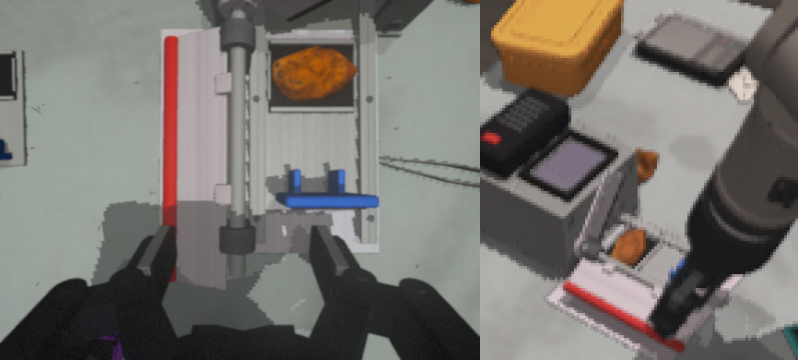

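The flap is fully open: the plate stands upright at (620,190) in the right panel, and the force is up to 7.4 N at the stop. Now I'll push forward gently while holding the bar down.

Call:
{"fn": "move_arm", "kwargs": {"linear": [[0.005, 0.006, -0.002], [0.008, 0.013, -0.002], [0.01, 0.02, -0.002], [0.012, 0.026, -0.002], [0.014, 0.033, -0.002]], "rotation": [[0, 0, 0], [0, 0, 0], [0, 0.001, 0], [0, 0.001, 0], [-0.001, 0.001, 0]]}}

```text
t: 5.25
position: [0.5394, 0.0234, 0.0201]
orientation: [1.438, 0.855, -1.064]
wrist_force: [-7.2, 0.4, 15.2]
finger_gap: 0.0708
```

```bash
python3 -c "
from meas import *
go((-87,39,20));meas('wrist')"
```

```text
t 5.25 box pos [-110.8   39.4   20.1] F [-7.2 -0.7 15.2] gap 0.0708
tool axes in box
 [[ 0.341  0.94   0.002]
 [-0.003  0.003 -1.   ]
 [-0.94   0.341  0.003]]
lin [0.0206 0.0558 0.001 ] rot [0.0014 0.0012 0.0006]
tcp [-110.8   39.4   20.1] qd 0.0782
red 2691 min [-143.4   74.    25. ] med [-67.   76.9  26.8] max [-14.3  80.7  28.4]
   ridge -125 [-130.    76.    27.2]
   ridge -75 [-74.9  77.   27.4]
   ridge -30 [-30.1  76.9  27.5]
blue 1896 min [-103.6  -22.9   25.2] med [-99.3  -1.7  49. ] max [-85.5  18.5  51. ]
   top [-125.7  -26.7   46.8] [-97.3  19.2  99.5]
amber 3527 min [-42.6 -23.3  15.1] med [-29.9  -1.2  22.1] max [-17.   19.5  24.7]
```

Call:
{"fn": "move_arm", "kwargs": {"linear": [[0.003, 0.012, 0.0], [0.007, 0.024, 0.0], [0.0115, 0.037, 0.001], [0.0155, 0.048, 0.001], [0.019, 0.057, 0.001]], "rotation": [[0, 0, 0], [0.001, 0.001, 0], [0.001, 0.001, 0], [0.001, 0.001, 0], [0.001, 0.001, 0]]}}

```text
t: 5.92
position: [0.5615, 0.0213, 0.0201]
orientation: [1.44, 0.859, -1.064]
wrist_force: [-8.4, 2.6, 15.7]
finger_gap: 0.0705
```

```bash
python3 -c "
from meas import *
go((-67,39,20.5));meas('wrist')"
```

```text
t 5.92 box pos [-88.7  40.7  20.1] F [-8.8  1.3 15.7] gap 0.0705
tool axes in box
 [[ 0.338  0.941  0.002]
 [ 0.001  0.002 -1.   ]
 [-0.941  0.338 -0.001]]
lin [0.0174 0.0513 0.0043] rot [ 0.0009 -0.0007  0.0019]
tcp [-88.7  40.7  20.1] qd 0.0691
red 2783 min [-138.6   74.    25. ] med [-67.9  76.7  26.7] max [-14.3  80.8  28.4]
   ridge -125 [-125.    77.6   27.3]
   ridge -75 [-74.8  77.2  27.5]
   ridge -30 [-30.1  76.9  27.5]
blue 1844 min [-81.4 -22.1  25.1] med [-77.2  -0.2  49. ] max [-63.8  19.6  51. ]
   top [-82.2 -22.9  46.8] [-75.1  20.4  51.8]
amber 3049 min [-20.9 -24.4  14.7] med [-9.7 -3.2 22.1] max [ 2.2 19.  25.1]
```

Call:
{"fn": "move_arm", "kwargs": {"linear": [[0.003, 0.011, 0.001], [0.007, 0.023, 0.002], [0.0105, 0.034, 0.003], [0.0145, 0.045, 0.004], [0.0175, 0.052, 0.004]], "rotation": [[0, 0, 0], [0.001, 0, 0.001], [0.001, 0, 0.001], [0.001, -0.001, 0.002], [0.001, -0.001, 0.002]]}}

```text
t: 6.6
position: [0.5798, 0.0195, 0.0196]
orientation: [1.44, 0.86, -1.063]
wrist_force: [-18.3, 6.0, 22.1]
finger_gap: 0.0703
```

```bash
python3 -c "
from meas import *
go((-52,39,20.5));p,d,m,P=meas('wrist');s=cam('scene')[0]
cv2.imwrite('pics/w4.png',np.hstack([cv2.resize(p,(480,360)),cv2.resize(s[110:240,180:295],(318,360),interpolation=3)]))"
```

```text
t 6.6 box pos [-70.3  41.7  19.6] F [-19.    3.1  22.1] gap 0.0703
tool axes in box
 [[ 0.338  0.941  0.003]
 [ 0.002  0.003 -1.   ]
 [-0.941  0.338 -0.001]]
lin [0.0133 0.0438 0.0068] rot [ 0.0013 -0.0008  0.002 ]
tcp [-70.3  41.7  19.6] qd 0.043
red 2531 min [-121.2   74.    24.8] med [-62.5  76.7  26.6] max [-14.   80.8  28.3]
   ridge -125 [-119.3   76.7   27.1]
   ridge -75 [-74.8  76.   27.4]
   ridge -30 [-30.2  77.   27.3]
blue 1867 min [-63.1 -21.8  25.4] med [-58.9  -0.4  49. ] max [-45.3  19.6  50.8]
   top [-63.3 -23.4  46.7] [-56.8  20.2  52.2]
amber 61 min [ -2.8 -10.4  16.5] med [-2.  -4.2 18.2] max [-0.1  1.  20.2]
```

View pics/w4.png

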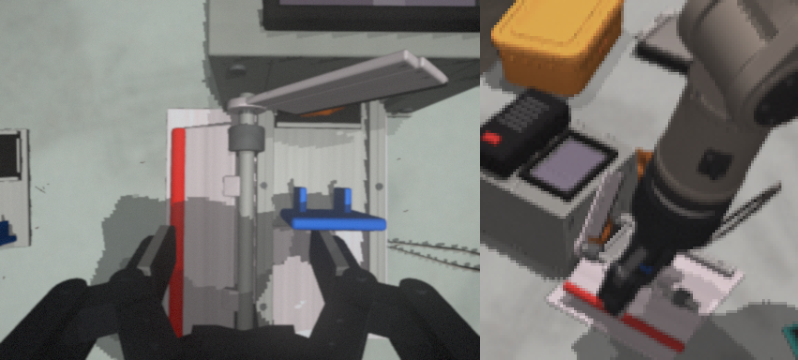

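The flap stands clear, up and to the right at (350,80), and the amber has just gone under it at (330,112). The press force has risen to 22 N, so I'll ease up about 1 mm and keep pushing.

Call:
{"fn": "move_arm", "kwargs": {"linear": [[-0.001, 0.009, 0.003], [0.001, 0.017, 0.005], [0.004, 0.025, 0.006], [0.007, 0.033, 0.006], [0.007, 0.033, 0.006]], "rotation": [[0, 0, 0], [0.001, 0, 0.001], [0.001, 0, 0.001], [0.001, -0.001, 0.002], [0.001, -0.001, 0.002]]}}

```text
t: 7.32
position: [0.5941, 0.0152, 0.0216]
orientation: [1.443, 0.853, -1.061]
wrist_force: [-3.9, 1.5, 2.9]
finger_gap: 0.0703
```

```bash
python3 -c "
from meas import *
go((-47,39.5,21));p,d,m,P=meas('wrist')"
```

```text
t 7.33 box pos [-55.6  39.5  21.6] F [-4.1  0.9  2.9] gap 0.0703
tool axes in box
 [[ 0.344  0.939  0.   ]
 [ 0.001 -0.    -1.   ]
 [-0.939  0.344 -0.001]]
lin [ 0.0088  0.0196 -0.    ] rot [-0.     -0.0004 -0.0008]
tcp [-55.6  39.5  21.6] qd 0.0028
red 1798 min [-105.7   74.1   25.3] med [-49.   76.6  27.1] max [-13.7  80.8  28.8]
   ridge -75 [-77.5  76.7  27.7]
   ridge -30 [-29.6  77.2  27.8]
blue 1882 min [-48.1 -24.5  24.8] med [-44.   -3.1  48.9] max [-30.3  17.2  50.9]
   top [-48.3 -25.8  46.7] [-42.4  17.9  51.9]
amber 0
```

Call:
{"fn": "move_arm", "kwargs": {"linear": [[0.0035, 0.004, 0], [0.005, 0.009, 0], [0.007, 0.014, 0], [0.0085, 0.0185, 0], [0.009, 0.02, 0]], "rotation": [[0, 0, 0], [0, 0, 0], [0, 0, 0], [0, 0, 0], [0, 0, 0]]}}

```text
t: 8.0
position: [0.6022, 0.0136, 0.021]
orientation: [1.442, 0.853, -1.062]
wrist_force: [-7.9, 2.5, 7.3]
finger_gap: 0.0706
```

```bash
python3 -c "
from meas import *
go((-44,39.5,21));p,d,m,P=meas('wrist')"
```

```text
t 8.0 box pos [-47.3  39.2  21. ] F [-8.2  1.3  7.3] gap 0.0706
tool axes in box
 [[ 0.343  0.939 -0.   ]
 [-0.    -0.    -1.   ]
 [-0.939  0.343  0.   ]]
lin [ 0.0028  0.0078 -0.0008] rot [-0.      0.     -0.0005]
tcp [-47.3  39.2  21. ] qd 0.0087
red 1539 min [-97.6  73.9  25. ] med [-50.4  76.5  26.8] max [-13.5  80.6  28.3]
   ridge -75 [-75.6  76.7  27.5]
   ridge -30 [-29.3  77.1  27.5]
blue 1990 min [-40.3 -24.7  20.7] med [-35.7  -2.9  48.8] max [-22.1  16.8  50.8]
   top [-40.4 -25.8  46.6] [-34.1  17.9  51.4]
amber 0
```

Call:
{"fn": "move_arm", "kwargs": {"linear": [[0.001, 0.0035, 0], [0.0025, 0.007, 0], [0.004, 0.01, 0], [0.004, 0.01, 0]], "rotation": [[0, 0, 0], [0, 0, 0], [0, 0, 0], [0, 0, 0]]}}

```text
t: 8.55
position: [0.604, 0.0131, 0.0207]
orientation: [1.44, 0.855, -1.065]
wrist_force: [-13.3, 2.4, 15.9]
finger_gap: 0.0708
```

```bash
python3 -c "
from meas import *
go((-40,39.5,21));p,d,m,P=meas('wrist')"
```

```text
t 8.55 box pos [-45.4  39.   20.7] F [-13.5   0.3  15.9] gap 0.0708
tool axes in box
 [[ 0.34   0.94  -0.   ]
 [-0.002  0.    -1.   ]
 [-0.94   0.34   0.002]]
lin [ 0.0038  0.013  -0.0012] rot [0.0002 0.001  0.0009]
tcp [-45.4  39.   20.7] qd 0.0035
red 1461 min [-95.2  74.   25. ] med [-52.9  76.4  26.7] max [-13.6  80.5  28.2]
   ridge -75 [-76.   77.   27.4]
   ridge -30 [-29.7  76.8  27.4]
blue 2019 min [-38.2 -24.8  22.2] med [-33.9  -2.8  48.9] max [-20.7  16.8  50.8]
   top [-61.3 -26.1  46.7] [-32.4  17.5 101. ]
amber 0
```

Call:
{"fn": "move_arm", "kwargs": {"linear": [[0.0, 0.004, 0], [0.001, 0.008, 0], [0.002, 0.011, 0], [0.003, 0.014, 0], [0.003, 0.014, 0]], "rotation": [[0, 0, 0], [0, 0, 0], [0, 0, 0], [0, 0, 0], [0, 0, 0]]}}

```text
t: 9.22
position: [0.6047, 0.0129, 0.0206]
orientation: [1.438, 0.857, -1.075]
wrist_force: [-21.6, 4.1, 21.6]
finger_gap: 0.0709
```

```bash
python3 -c "
from meas import *
go((-40,39.5,21.5));p,d,m,P=meas('wrist');s=cam('scene')[0]
cv2.imwrite('pics/w5.png',np.hstack([cv2.resize(p,(480,360)),cv2.resize(s[110:240,180:295],(318,360),interpolation=3)]))"
```

```text
t 9.22 box pos [-44.7  38.9  20.6] F [-22.    0.7  21.6] gap 0.0709
tool axes in box
 [[ 0.334  0.943 -0.004]
 [-0.005 -0.003 -1.   ]
 [-0.943  0.334  0.004]]
lin [ 0.0017  0.0119 -0.0015] rot [-0.0013  0.0025  0.0043]
tcp [-44.7  38.9  20.6] qd 0.0031
red 1420 min [-95.1  73.9  24.8] med [-58.9  76.5  26.7] max [-13.2  80.6  28.4]
   ridge -75 [-75.4  77.   27.4]
   ridge -30 [-29.8  77.   27.5]
blue 1991 min [-38.3 -24.8  23. ] med [-33.9  -2.9  48.8] max [-20.5  16.8  50.8]
   top [-38.6 -25.9  46.6] [-32.2  17.6  51.8]
amber 0
```

View pics/w5.png

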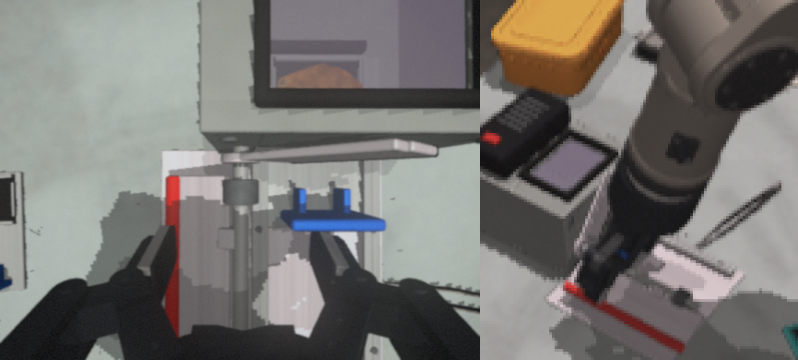

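The push has ended at the stop: the plate stayed put while the force rose from 13 to 22 N. The amber shows through the box window at (320,78). Next I'll back off along x with the bar still down, then lift.

Call:
{"fn": "move_arm", "kwargs": {"linear": [[-0.003, -0.008, 0], [-0.007, -0.02, 0], [-0.011, -0.032, 0], [-0.015, -0.042, 0], [-0.017, -0.046, 0]], "rotation": [[0, 0, 0], [0, 0, 0], [0, 0, 0], [0, 0, 0], [0, 0, 0]]}}

```text
t: 9.95
position: [0.5859, 0.0157, 0.0213]
orientation: [1.439, 0.855, -1.074]
wrist_force: [2.4, -1.1, 5.0]
finger_gap: 0.0705
```

```bash
python3 -c "
from meas import *
go((-68,39.5,100));p,d,m,P=meas('wrist')"
```

```text
t 9.95 box pos [-63.7  38.8  21.3] F [ 2.5 -0.7  5. ] gap 0.0705
tool axes in box
 [[ 0.335  0.942 -0.005]
 [-0.005 -0.003 -1.   ]
 [-0.942  0.335  0.004]]
lin [-0.189   0.0558 -0.001 ] rot [-0.0016  0.0026  0.0037]
tcp [-63.7  38.8  21.3] qd 0.0292
red 1889 min [-113.5   73.9   25. ] med [-50.3  76.6  26.8] max [-13.8  80.6  28.4]
   ridge -75 [-80.6  75.1  27.2]
   ridge -30 [-30.   77.1  27.6]
blue 1669 min [-38.5 -25.   25.2] med [-34.9  -4.2  49.2] max [-20.9  16.7  50.9]
   top [-38.5 -26.4  46.9] [-32.7  17.3  51.7]
amber 0
```

Call:
{"fn": "move_arm", "kwargs": {"linear": [[-0.025, 0.006, 0], [-0.055, 0.014, 0], [-0.09, 0.024, 0], [-0.14, 0.04, 0], [-0.19, 0.055, 0]], "rotation": [[0, 0, 0], [0, 0, 0], [0, 0, 0], [0, 0, 0], [0, 0, 0]]}}

```text
t: 10.62
position: [0.5782, 0.0165, 0.0992]
orientation: [1.435, 0.859, -1.079]
wrist_force: [0.1, -1.1, 0.6]
finger_gap: 0.0705
```

```bash
python3 -c "
from meas import *
go((-180,39.5,200));p,d,m,P=meas('wrist')"
```

```text
t 10.62 box pos [-71.4  38.4  99.2] F [ 0.3 -1.1  0.6] gap 0.0705
tool axes in box
 [[ 0.329  0.944 -0.004]
 [-0.007 -0.002 -1.   ]
 [-0.944  0.329  0.006]]
lin [-0.3274 -0.1733 -0.    ] rot [-0.001   0.0034  0.0064]
tcp [-71.4  38.4  99.2] qd 0.4973
red 2416 min [-143.7   73.5   57. ] med [-80.8  77.1  59.3] max [-14.5  81.5  61.1]
   ridge -125 [-125.    77.7   60.1]
   ridge -75 [-75.   77.5  60.1]
   ridge -30 [-30.5  77.   60.1]
blue 657 min [-38.2 -25.2  25.5] med [-34.8  -4.6  49.1] max [-20.7  16.5  51.2]
   top [-86.8 -26.4  47. ] [-32.6  17.  184. ]
amber 0
```

Call:
{"fn": "move_arm", "kwargs": {"linear": [[-0.1, -0.05, 0], [-0.2, -0.1, 0], [-0.3, -0.15, 0], [-0.32, -0.17, 0], [-0.32, -0.17, 0]], "rotation": [[0, 0, 0], [0, 0, 0], [0, 0, 0], [0, 0, 0], [0, 0, 0]]}}

```text
t: 11.3
position: [0.4729, 0.0335, 0.1991]
orientation: [1.435, 0.855, -1.077]
wrist_force: [0.5, -0.5, 0.4]
finger_gap: 0.0705
```

```bash
python3 -c "
from meas import *
p,d,m,P=meas('wrist');meas('scene');s=cam('scene')[0]
print(arm.read_state()['t'],arm.read_state()['wrist_force'])
cv2.imwrite('pics/w6.png',np.hstack([cv2.resize(p,(480,360)),cv2.resize(s[110:240,180:295],(318,360),interpolation=3)]))"
```

```text
tcp [-178.1   39.3  199.1] qd 0.0461
red 875 min [-142.2   73.9   57.4] med [-74.2  76.9  59.5] max [-14.5  80.1  61.3]
   ridge -125 [-124.9   77.7   60.2]
   ridge -75 [-75.4  77.4  60.3]
   ridge -30 [-30.7  77.   60.4]
blue 284 min [-38.7 -24.8  26. ] med [-35.8  -4.8  49.3] max [-20.9  15.8  51.2]
   top [-38.9 -26.2  47.2] [-32.9  16.6  51.9]
amber 0
tcp [-177.5   39.4  199. ] qd 0.032
red 147 min [-145.6   76.1   54.1] med [-83.2  79.9  59.2] max [-16.1  82.9  62.8]
   ridge -125 [-126.7   79.4   60.9]
   ridge -75 [-75.8  78.4  60.8]
   ridge -30 [-28.8  80.   61.3]
blue 119 min [-40.6 -23.4  15.6] med [-38.5   0.7  36.5] max [-22.7  17.1  52.3]
   top [-39.6 -24.8  48.1] [-34.9  15.9  52.6]
amber 0
11.45 [ 1.13527446 -0.04744944  0.70776395]
```

View pics/w6.png

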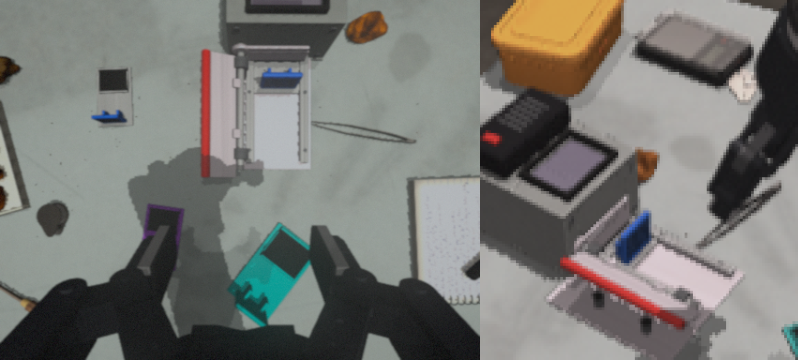

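The slide is home (plate face at about -39 to -40.6 mm against -40 nominal), the bar is back up at 60 mm, and the flap is shut. The arm is clear, so I'm handing in.

```bash
python3 -c "
from rig import arm
print(arm.job_done())"
```

```text
the job is handed in; nothing more can be done
None
```

The amber is loaded, and I handed the job in at about 11.5 s of the 42 s allowed; the hand-in reports no verdict.

**What I did:** I pressed the red bar to its stop with the left fingertip. While holding it down, I pushed the blue thumb plate with the right fingertip until the slide stopped. At the end the force rose from 13 to 22 N with no further plate movement. I then backed off with the bar still down and lifted, so the flap sprang shut.

**Last checks:**
- **Slide:** the plate's rear face is at -38.7 mm by the wrist camera and -40.6 mm by the scene camera, against -40 mm nominal. The 2 mm disagreement is within calibration.
- **Flap:** the bar's top is back at about 60 mm, the same as before I pressed it, and the last picture shows the flap shut.
- **Amber:** I saw it through the box window when the slide reached the stop. I did not see it again after the flap closed, so that it is still in its nest rests on that view.
- **Bystanders:** those visible in the last picture look unmoved, but I did not measure them.
- **Forces:** the press on the bar briefly reached about 22 N, more than needed, and I eased it off. The readings after each move never passed about 31 N in total. No finger came near the amber.

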